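# Slide a fingertip along the dish warmer's curved touch strip

## Robot

A 6-joint arm with a two-finger parallel gripper is mounted at the origin on a cart in front of the work surface, level with it; the furniture and walls round the work are solid. World frame = base frame: x ahead of the robot, y to its left, z up, the work surface at z = 0. Lengths are in m, angles in rad, forces in N, time in s.
With the tool pointing down it reaches from about 0.375 to 0.9 m from the base axis. Payload 3.1 kg.
Tool frame: the origin (TCP) lies between the finger pads, 19 mm behind the fingertips; this is the grasp point; z points along the fingers, y is the line along which they close (so a half turn about z gives the same grasp; the last joint's range is limited). The gripper opens to 87 mm and grips with 3 to 60 N. Pads are 19 mm wide; open, the fingers measure 117 mm over their backs; the gripper's body (75 mm by 190 mm) begins 51 mm behind the grasp point.
Start: joints at [1.069, 0.527, 1.433, -0, 1.181, -0.178], TCP at [0.198, 0.593, 0.241] pointing down, gripper open.
Joint ranges: [-3.08, 3.08], [-0.75, 2.2], [0.22, 2.44], [-1.43, 4.57], [0, 2.65], [-2.85, 2.85]. Speed limits (rad/s): [2.79, 2.79, 3.14, 3.14, 3.14, 3.14].

## Interface

Orientations are given as a unit quaternion [w, x, y, z].
In Python, from bench import bot gives the robot as it stands.
- The arm moves only by the tool send_rows, never from a script. Its arguments are lists of equal length, an entry for each row: "slide": the shift along the tool's x, y, z in units of 30 mm (1.0 is 30 mm), a list of three; "yaw": the turn about the tool's z in units of 5 degrees (1.0 is 5 degrees); "fingers": the opening, from 0 (shut) to 1 (fully open). A call has 1 to 8 rows; each row shifts and turns the commanded pose from where the row before left it, along the tool's axes as they then stand; what a row does not reach is not made up. A row lasts 1/12 s, in which the tool goes at most 41.7 mm and 7.16 degrees, less where a joint would pass 70% of its speed; a pose out of reach is approached as far as the arm can. A call is refused whole if a number of a shift passes 1 or a number of a turn 1, either way. A call with a gripper value outside its range is refused whole. The fingers move at their own pace and stop on an object; "grip_force" is the grip in N (left out, the last holds). Time passes only in rows, so rows that do not move let the fingers close. It gives the time, the measured TCP pose, the force, the opening and the grip force at its end, in the units of the state.
- bot.read_state(): the state, without advancing time (a new reading comes with each control period).
- bot.grab_frame(name): name is "side" or "top"; returns a dict with "img" (480x640x3 uint8, red, green, blue), "vfov" (degrees; the focal length in pixels is half the picture's height over the tangent of half this angle, whatever the lens; pixels are square), "cx", "cy" (the principal point, pixels), "k1" (the pictures are not rectified: a ray, as slopes to the right and down, at radius r is drawn at 1 + k1 r^2 times it, then the intrinsics apply), "eye" and "orientation" of the camera in the world. Camera axes: x right, y down, z forward; pixel columns grow to the right and rows downward; lengths in m; the calibration is good to about 2 mm. A picture is of the moment at which its call begins. There is no depth.
- bot.sign_off(): hands the job in; it is judged then, once.
Trained networks look in a picture, given as the dict that the camera call returned (one of the last four; its "shot" number tells which), for a name from the list of things; names that differ only in an ending like _2 or _b are one class to them, and where a whole thing is asked for, a point or a joint stands for the part that bears it (a point fixed in the world has none). Each returns a list of dicts, best first, with "score" (0 to 1); they miss things now and then, are a little off and sometimes report something else, mostly with a low value. They report only what shows in the picture. A call takes as long as a camera call.
- bot.find_in(picture, name): "point" ([x, y, z] in m, in world coordinates, good to about 4 mm: the middle of the surface that is visible of it).
- bot.masks_of(picture, name): "pixels" (480x640 bool, what is visible of it).
The state is a dict: "clock": time; "joint_positions": joint angles; "joint_velocities": joint speeds; "tau": joint torques, N m; "tcp_pos": TCP position; "orientation": TCP orientation; "ft_force": force on the tool from outside, world axes, zero at the start; "torque": the same for the moment, N m; "finger_gap": finger opening in m; "finger_force": force on a finger pad.
Only numpy, scipy, OpenCV 4.12 (cv2) and the standard library are available. Lean on these libraries where they do the work, as an engineer would, in place of code of your own. Each camera call takes 0.05 s, during which the arm holds its last target. There are 200 camera calls.

## Task

Turn the dish warmer up: with the gripper closed, set the fingertips lightly on the end of its curved touch strip that lies beside the blue tab, and slide them along the strip, through every mark, to the other end beside the orange tab. Stay on the strip without lifting off on the way and never press it down to its stop; finish with the fingertips still resting lightly on that last end mark, holding it as the program ends. Grasp and lift nothing, and leave the dish on the plate and the other things round the warmer where they are.

Things in the scene. Friction and masses are not known exactly. Their poses are not given: they have to be found in the camera images.
- warmer: dish warmer, a slim white instrument fixed to the worktop, 175 x 216 mm, its flat top 30 mm above the worktop. Origin: under the centre of its round steel plate (plate 112 mm wide, top at 34 mm) at worktop height; z up; its front with the strip faces its own -x. The strip is an arc of radius 85 mm about this origin, seen from above, from 65 degrees to one side of -x to 65 degrees to the other.
- strip (a joint): how far the grey touch strip is pressed down, m: 0 untouched, 0.006 at its stop. The whole strip moves straight down as one piece on springs: about 1 N starts it, then 1.5 N per mm (about 10 N at the stop). Untouched, its level top is 42 mm above the worktop, 12 mm above the housing; it is 14 mm wide.
- mark_1 (a point): white round end mark of the strip, 20 mm wide, at the warmer's +y end (its left seen from the robot); top flush with the strip. This point: centre of its top face (as for all marks). The colliders of mark_1 to mark_5 are called strip_c0 to strip_c4.
- mark_2 (a point): white round mark in the strip, 16 mm wide, 32.5 degrees (48 mm along the arc) on from mark_1; top flush with the strip
- mark_3 (a point): white round mark at the middle of the strip, at the front of the warmer, 16 mm wide; top flush with the strip
- mark_4 (a point): white round mark in the strip, 16 mm wide, between mark_3 and mark_5; top flush with the strip
- mark_5 (a point): white round end mark of the strip, 20 mm wide, at the warmer's -y end; top flush with the strip
- blue_tab: flat blue disc, 26 mm wide, 5 mm high, fixed on the housing about 36 mm beyond the strip's end where the slide starts: beside mark_1 or mark_5, it differs from run to run. Origin: centre of its underside.
- orange_tab: flat orange disc, the same size, fixed about 36 mm beyond the other end of the strip, where the slide finishes. Origin: centre of its underside.
- dish: loose petri dish with lid, 91 mm wide, 16 mm high, lying on the warmer's steel plate; origin at the centre of its underside. Leave it there.
- stain_bottle: loose small stain bottle with a black cap, 41 mm wide, 80 mm high, standing at the left of the warmer; origin at the centre of its underside. Leave it.
- tweezers: loose steel tweezers, 131 mm long (own y), 10 mm high, lying at the right of the warmer. Leave them.
- marker_pen: loose blue and white pen, 135 mm long, lying farther right. Leave it.
- counter: loose white hand tally counter, 58 mm wide, 24 mm high, lying at the left. Leave it.

How it is judged:
By the outcome, as a careful person would: the job done as asked, in the order asked, and still so for the second after the job is handed in, while the arm keeps its last pose, push and grip.
It also fails if it takes over 40 s, if anything falls off the work surface, if the arm or the gripper's body presses on something with over 40 N, if the wrist force passes 120 N, or if a joint passes its speed limit or range.

## Working session

There is one attempt and no reset: what is moved stays moved. The work goes in short steps, Python scripts to look and compute and a tool call to move; the robot and the scene stay as the last step left them, time stands still between calls to the robot, and variables do not carry over. Pictures are saved under pics/ and viewed, at most 10 in all, crops included, and the job is handed in when it is done.

Besides the shell and the picture viewer there is one more tool, called after "Request:" by a JSON object that holds its "fn" and its "kwargs", one argument or row to a line. send_rows: Moves the arm, as the interface text tells. Its arguments: {"type":"object","properties":{"slide":{"type":"array","items":{"type":"array","items":{"type":"number"}}},"yaw":{"type":"array","items":{"type":"number"}},"fingers":{"type":"array","items":{"type":"number"}},"grip_force":{"type":"number"}},"required":["slide","yaw","fingers"]}

```bash
mkdir -p pics
cat > h.py <<'E'
import numpy as np,cv2
from scipy.spatial.transform import Rotation as R
from bench import bot
def rot(q): return R.from_quat([q[1],q[2],q[3],q[0]]).as_matrix()
def ray(f,u,v):
    F=240/np.tan(np.radians(f["vfov"])/2)
    d=np.array([(u-f["cx"])/F,(v-f["cy"])/F]); s=d.copy()
    for _ in range(30): s=d/(1+f["k1"]*(s@s))
    return rot(f["orientation"])@np.array([s[0],s[1],1])
def at(f,u,v,z):
    r=ray(f,u,v); e=np.array(f["eye"]); return e+r*(z-e[2])/r[2]
def cen(m):
    y,x=np.nonzero(m); return x.mean(),y.mean()
E
python3 - <<'E'
from h import *
s=bot.read_state(); print(s)
for c in("top","side"):
    f=bot.grab_frame(c); cv2.imwrite(f"pics/{c}0.png",f["img"][:,:,::-1]); print(c,f["eye"],f["vfov"])
    for n,z in (("mark_1",.042),("blue_tab",.035),("orange_tab",.035),("dish",.05),("warmer",.03),("stain_bottle",.08),("tweezers",.01),("counter",.024)):
        for a in bot.find_in(f,n)[:6]: print(n,np.round(a["point"],4),round(a["score"],2))
        for a in bot.masks_of(f,n)[:6]:
            u,v=cen(a["pixels"]); print("  mask",round(u),round(v),a["pixels"].sum(),np.round(at(f,u,v,z),4),round(a["score"],2))
E
```

```text
{'clock': 0.0, 'joint_positions': array([ 1.06951534e+00,  5.28433874e-01,  1.43391316e+00, -1.58127697e-05,
        1.18138325e+00, -1.78518262e-01]), 'joint_velocities': array([-2.31396141e-04,  6.97420049e-04,  3.94505655e-05, -2.41934470e-03,
        9.07923453e-04, -1.09768684e-03]), 'tau': array([-1.06223804e-03, -4.40041924e+01, -1.76588720e+01,  6.32591662e-02,
        5.82140882e-02, -1.73914450e-04]), 'tcp_pos': array([0.19788964, 0.59211119, 0.24028797]), 'orientation': array([-3.49442209e-04,  1.60678712e-01,  9.87006185e-01, -1.01010444e-03]), 'ft_force': array([0.28857453, 0.16605408, 0.30708127]), 'torque': array([-0.05526668,  0.00133533, -0.03909349]), 'finger_force': 0.0, 'finger_gap': 0.08693813606290193}
top [ 0.35903021 -0.0110414   1.58306979] 48.825088495095045
mark_1 [ 0.4589 -0.002   0.0418] 0.95
  mask 304 266 421 [ 0.4655 -0.003   0.042 ] 0.92
blue_tab [ 0.5432 -0.0694  0.035 ] 0.61
  mask 329 240 58 [ 0.5403 -0.0767  0.035 ] 0.56
  mask 301 266 341 [0.4658 0.0051 0.035 ] 0.44
dish [0.5333 0.0152 0.0486] 0.9
  mask 300 243 741 [0.5327 0.0062 0.05  ] 0.55
wa
[... 527 characters left out ...]

blue_tab [ 0.54   -0.0731  0.0349] 0.51
orange_tab [0.51   0.1039 0.0312] 0.45
  mask 314 276 27 [0.5154 0.102  0.035 ] 0.42
dish [0.5345 0.0201 0.0532] 0.67
dish [0.5121 0.1038 0.0338] 0.63
dish [0.464  0.0156 0.0424] 0.2
  mask 311 251 693 [0.5332 0.0193 0.05  ] 0.68
  mask 334 253 393 [0.4681 0.0237 0.05  ] 0.55
warmer [0.4832 0.0517 0.026 ] 0.65
  mask 323 262 2729 [0.4986 0.0381 0.03  ] 0.97
  mask 335 254 403 [0.4682 0.0013 0.03  ] 0.44
stain_bottle [0.4881 0.2004 0.0507] 0.82
stain_bottle [0.4824 0.0543 0.0246] 0.37
stain_bottle [0.4675 0.0135 0.0382] 0.37
  mask 318 300 414 [0.4876 0.2296 0.08  ] 0.62
counter [0.4904 0.4698 0.0178] 0.92
  mask 301 403 439 [0.4964 0.4726 0.024 ] 0.83
```

View pics/top0.png

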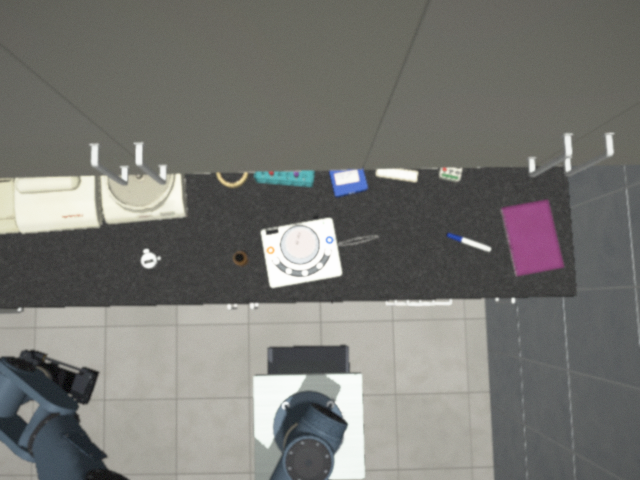

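View pics/side0.png

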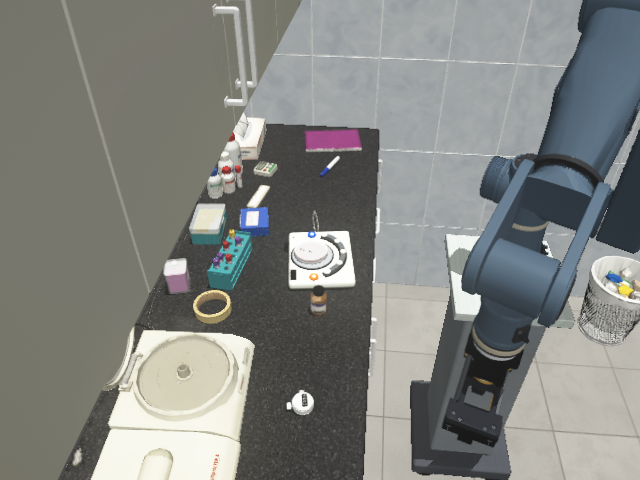

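The top view shows the warmer at about (301,255), with the blue tab at right (329,240) and the orange tab at left (270,250). So the slide starts at mark_5 (-y) and ends at mark_1. The side view agrees. Next I'll fit the warmer pose from the colours and marks.

Run:
```python
from h import *
C={}
for c,(x0,y0,x1,y1) in (("top",(250,205,350,295)),("side",(275,220,365,310))):
    f=bot.grab_frame(c); im=f["img"].astype(float)
    r,g,b=im[...,0],im[...,1],im[...,2]
    P={}
    for n,w in (("blue",np.clip(b-r-40,0,None)),("orange",np.clip(r-b-60,0,None))):
        w2=np.zeros_like(w); 
        w2[y0:y1,x0:x1]=w[y0:y1,x0:x1]
        k=np.unravel_index(cv2.blur(w2,(5,5)).argmax(),w.shape); m=np.zeros_like(w); m[k[0]-6:k[0]+7,k[1]-6:k[1]+7]=1
        w2*=m; yy,xx=np.mgrid[:480,:640]; u,v=(w2*xx).sum()/w2.sum(),(w2*yy).sum()/w2.sum()
        P[n]=at(f,u,v,.035); print(c,n,round(u,1),round(v,1),(w2>0).sum(),np.round(P[n],4))
    d=P["orange"]-P["blue"]; print("dist",np.linalg.norm(d),"mid",(P["orange"]+P["blue"])/2,"yaw",np.degrees(np.arctan2(-d[0],d[1])))
    C[c]=(f,P)
# photometric refinement: rectify warmer-top at z=.042 from both, avg centre
for c,(f,P) in C.items():
    o=(P["orange"]+P["blue"])/2; d=P["orange"]-P["blue"]; yw=np.arctan2(-d[0],d[1])
    # ortho view: 0.4mm/px, warmer frame, +x up, +y left
    F=240/np.tan(np.radians(f["vfov"])/2); S=.0005;N=500
    X,Y=np.meshgrid(np.arange(N),np.arange(N)); wy=(N/2-X)*S; wx=(N/2-Y)*S
    W=np.stack([o[0]+np.cos(yw)*wx-np.sin(yw)*wy,o[1]+np.sin(yw)*wx+np.cos(yw)*wy,np.full_like(wx,.042)],-1)-np.array(f["eye"])
    p=W@rot(f["orientation"]); a=p[...,:2]/p[...,2:]; a=a*(1+f["k1"]*(a**2).sum(-1,keepdims=True))*F
    q=cv2.remap(f["img"],(a[...,0]+f["cx"]).astype(np.float32),(a[...,1]+f["cy"]).astype(np.float32),cv2.INTER_CUBIC)
    g=q.astype(float).mean(-1)
    # strip fit: dark on arc r 78..92 within +-68deg, bright outside
    def sc(dx,dy,t):
        th=np.radians(np.arange(-64,65,2))+t; s=0
        def samp(r): 
            x=dx-r*np.cos(th); y=dy-r*np.sin(th); return cv2.remap(g.astype(np.float32),(N/2-y/S).astype(np.float32)[None],(N/2-x/S).astype(np.float32)[None],1)[0]
        ang=np.degrees(th-t); k=np.min([abs(ang-m) for m in(-65,-32.5,0,32.5,65)],0)
        ds=k>8; mk=k<4
        for r in(.081,.085,.089): s+=-samp(r)[ds].mean()+samp(r)[mk].mean()
        return s+1*(samp(.097)[ds].mean()+samp(.073)[ds].mean())
    from scipy.optimize import minimize
    best=max(((sc(dx,dy,t),dx,dy,t) for dx in np.arange(-.012,.0121,.0015) for dy in np.arange(-.012,.0121,.0015) for t in np.radians(np.arange(-8,8.1,1))))
    r=minimize(lambda z:-sc(z[0]/100,z[1]/100,z[2]),[best[1]*100,best[2]*100,best[3]],method="Nelder-Mead"); dx,dy,t=r.x[0]/100,r.x[1]/100,r.x[2]
    oo=np.array([o[0]+np.cos(yw)*dx-np.sin(yw)*dy,o[1]+np.sin(yw)*dx+np.cos(yw)*dy]); 
    print(c,"fit",-r.fun,np.round(oo,4),"yaw",np.degrees(yw+t),"offset",dx,dy,np.degrees(t))
    q=q.copy()
    for an in(-65,-32.5,0,32.5,65):
        x=dx-.085*np.cos(np.radians(an)+t);y=dy-.085*np.sin(np.radians(an)+t); cv2.circle(q,(int(N/2-y/S),int(N/2-x/S)),18,(255,0,0),1)
    C[c]=q
cv2.imwrite("pics/rect.png",cv2.resize(np.hstack([C["top"],C["side"]]),(800,400))[:,:,::-1])
```

```text
top blue 329.1 239.5 40 [ 0.5425 -0.0785  0.035 ]
top orange 270.1 249.9 37 [0.5156 0.096  0.035 ]
dist 0.1765280411196944 mid [0.52905944 0.00877278 0.035     ] yaw 8.744861234331221
side blue 311.2 234.2 40 [ 0.5432 -0.0702  0.035 ]
side orange 313.4 277.0 43 [0.5155 0.1055 0.035 ]
dist 0.17780967976603593 mid [0.52936971 0.01766078 0.035     ] yaw 8.97336054357105
top fit 770.7109375 [0.5301 0.0089] yaw 8.769400669295587 offset 0.0011002853730070147 -3.603879799167028e-18 0.024539434964364743
side fit 676.1116943359375 [0.5305 0.0163] yaw 10.224932074653157 offset 0.0009098272294828066 -0.0015023052367326862 1.251571531082106
```

View pics/rect.png

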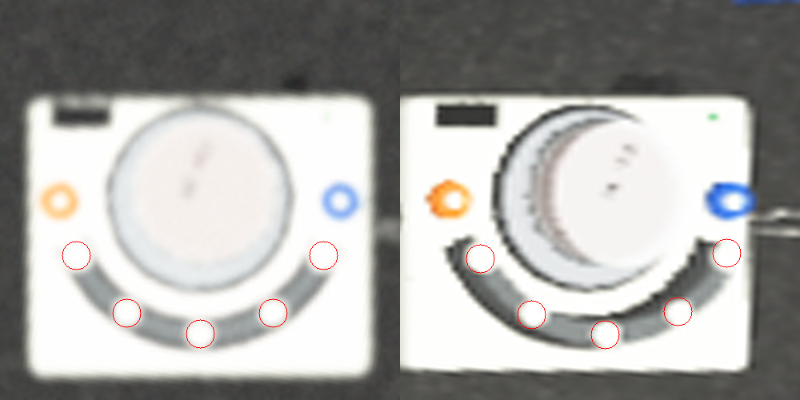

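The rectified pictures (0.5 mm/px) match the described layout: plate centre, five marks on the arc, tabs at ±y. The side camera and find_in put the warmer's y at about 0.0165. My top projection gives 0.009, so I'll check against the gripper once it is over the warmer. First I'll align the tool with the warmer (-27.5°) and close the fingers.

Request:
{"fn": "send_rows", "kwargs": {
  "slide": [
    [0,0,0],
    [0,0,0],
    [0,0,0],
    [0,0,0],
    [0,0,0],
    [0,0,0],
    [0,0,0],
    [0,0,0]
  ],
  "yaw": [-0.9,-0.9,-0.9,-0.9,-0.9,-1.0,0,0],
  "fingers": [0,0,0,0,0,0,0,0],
  "grip_force": 5
}}

```text
clock: 2.47
tcp_pos: [0.1982, 0.5927, 0.2412]
orientation: [-0.0, -0.077, 0.997, 0.0]
ft_force: [0.9, -0.9, 0.8]
finger_gap: 0.0417
finger_force: 0.0
```

Request:
{"fn": "send_rows", "kwargs": {
  "slide": [
    [-0.28,-0.97,0],
    [-0.28,-0.97,0],
    [-0.28,-0.97,0],
    [-0.28,-0.97,0],
    [-0.28,-0.97,0],
    [-0.28,-0.97,0],
    [-0.28,-0.97,0],
    [-0.28,-0.97,0]
  ],
  "yaw": [0,0,0,0,0,0,0,0],
  "fingers": [0,0,0,0,0,0,0,0]
}}

```text
clock: 3.13
tcp_pos: [0.3015, 0.3721, 0.2415]
orientation: [0.0, -0.078, 0.997, 0.0]
ft_force: [0.5, 0.1, 0.2]
finger_gap: 0.001
finger_force: 0.0
```

Request:
{"fn": "send_rows", "kwargs": {
  "slide": [
    [-0.28,-0.97,0],
    [-0.28,-0.97,0],
    [-0.28,-0.97,0],
    [-0.28,-0.97,0],
    [-0.28,-0.97,0],
    [-0.28,-0.97,0],
    [-0.28,-0.97,0],
    [-0.28,-0.97,0]
  ],
  "yaw": [0,0,0,0,0,0,0,0],
  "fingers": [0,0,0,0,0,0,0,0]
}}

```text
clock: 3.8
tcp_pos: [0.4044, 0.1525, 0.2416]
orientation: [0.0, -0.077, 0.997, 0.0]
ft_force: [-0.5, -0.0, -0.1]
finger_gap: 0.0003
finger_force: 0.0
```

Request:
{"fn": "send_rows", "kwargs": {
  "slide": [
    [-0.28,-0.96,0],
    [-0.28,-0.96,0],
    [-0.28,-0.96,0],
    [-0.28,-0.96,0],
    [-0.28,-0.96,0],
    [-0.28,-0.96,0],
    [-0.28,-0.96,0],
    [-0.28,-0.96,0]
  ],
  "yaw": [0,0,0,0,0,0,0,0],
  "fingers": [0,0,0,0,0,0,0,0]
}}

```text
clock: 4.47
tcp_pos: [0.5068, -0.0647, 0.2415]
orientation: [0.0, -0.077, 0.997, -0.0]
ft_force: [-0.4, -0.3, -0.3]
finger_gap: 0.0004
finger_force: 0.0
```

Request:
{"fn": "send_rows", "kwargs": {
  "slide": [
    [0,0,0.8],
    [0,0,0.8],
    [0,0,0.8],
    [0,0,0.8],
    [0,0,0.8],
    [0,0,0.4],
    [0,0,0],
    [0,0,0]
  ],
  "yaw": [0,0,0,0,0,0,0,0],
  "fingers": [0,0,0,0,0,0,0,0]
}}

```text
clock: 5.13
tcp_pos: [0.5062, -0.0632, 0.1089]
orientation: [-0.001, -0.078, 0.997, 0.0]
ft_force: [0.9, 0.1, 0.8]
finger_gap: 0.0005
finger_force: 0.0
```

Run:
```python
from h import *
s=bot.read_state(); t=np.array(s["tcp_pos"]); print(t,rot(s["orientation"]).round(4),s["ft_force"],s["clock"])
O=[]
for c in("top","side"):
    f=bot.grab_frame(c); F=240/np.tan(np.radians(f["vfov"])/2); im=f["img"].copy()
    def pj(P):
        p=(np.array(P)-f["eye"])@rot(f["orientation"]); a=p[:2]/p[2]; a=a*(1+f["k1"]*a@a)*F; return a[0]+f["cx"],a[1]+f["cy"]
    tip=pj(t-[0,0,.019]); print(c,"tip px",tip,"warmer c",pj([.5303,.0165,.034]))
    u,v=map(int,tip); x0,y0=u-50,v-50
    cr=cv2.resize(im[y0:y0+100,x0:x0+100],None,fx=4,fy=4,interpolation=cv2.INTER_CUBIC)
    k=lambda p:(int((p[0]-x0)*4+2),int((p[1]-y0)*4+2))
    cv2.drawMarker(cr,k(tip),(255,0,0),0,10)
    for z in(0,.03,.06): cv2.drawMarker(cr,k(pj(t+[0,0,z])),(255,255,0),0,6)
    cv2.drawMarker(cr,k(pj([.5303,.0165,.034])),(0,255,0),0,10)
    O.append(cr)
cv2.imwrite("pics/tip1.png",np.hstack(O)[:,:,::-1])
```

```text
[ 0.50617106 -0.06315038  0.10889833] [[-9.879e-01 -1.552e-01 -1.100e-03]
 [-1.552e-01  9.879e-01  4.000e-04]
 [ 1.000e-03  6.000e-04 -1.000e+00]] [0.92553265 0.09583056 0.77298543] 5.1333
top tip px (np.float64(324.85359024869723), np.float64(250.07071444578196)) warmer c (np.float64(297.01500672652753), np.float64(244.38255590196027))
side tip px (np.float64(323.7711018752343), np.float64(221.35605658623197)) warmer c (np.float64(311.97006568346814), np.float64(254.52999473377224))
```

View pics/tip1.png

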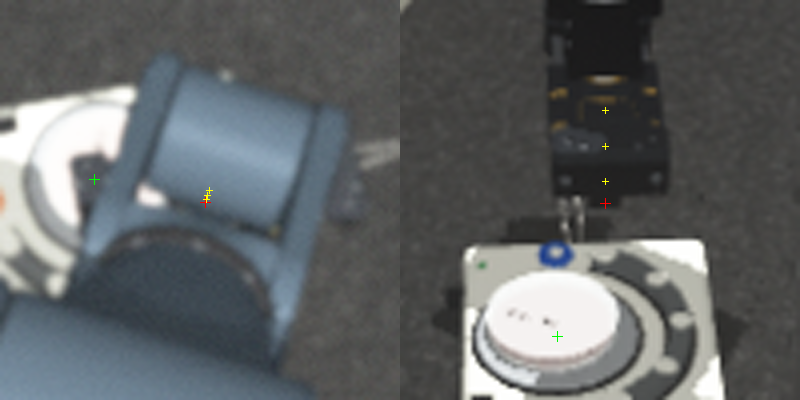

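In the side view, the projected tip (605,203 in the crop) lies on the actual fingertips and the projected plate centre fits. The top view shows everything about 2.7 px to the right, gripper included, so I trust the side camera: warmer centre (0.530, 0.0165), yaw 8.9°. I'm descending to just above mark_5.

Request:
{"fn": "send_rows", "kwargs": {
  "slide": [
    [0,0,0.4],
    [0,0,0.4],
    [0,0,0.3],
    [0,0,0.2],
    [0,0,0.1],
    [0,0,0],
    [0,0,0],
    [0,0,0]
  ],
  "yaw": [0,0,0,0,0,0,0,0],
  "fingers": [0,0,0,0,0,0,0,0]
}}

```text
clock: 5.9
tcp_pos: [0.5066, -0.0633, 0.0677]
orientation: [0.0, -0.078, 0.997, -0.0]
ft_force: [-0.3, 0.3, -0.4]
finger_gap: 0.0002
finger_force: 0.0
```

Run:
```python
from h import *
for i in range(3):
    f=bot.grab_frame("side"); s=bot.read_state(); print(np.round(s["tcp_pos"],4),np.round(s["ft_force"],2))
im=f["img"]; cv2.imwrite("pics/c2.png",cv2.resize(im[200:290,270:370],(800,720),interpolation=cv2.INTER_CUBIC)[:600,:,::-1])
```

```text
[ 0.5066 -0.0633  0.0677] [ 0.27 -0.01 -0.3 ]
[ 0.5066 -0.0633  0.0677] [ 0.39  0.49 -0.15]
[ 0.5065 -0.0632  0.0676] [ 0.02 -0.05  0.33]
```

View pics/c2.png

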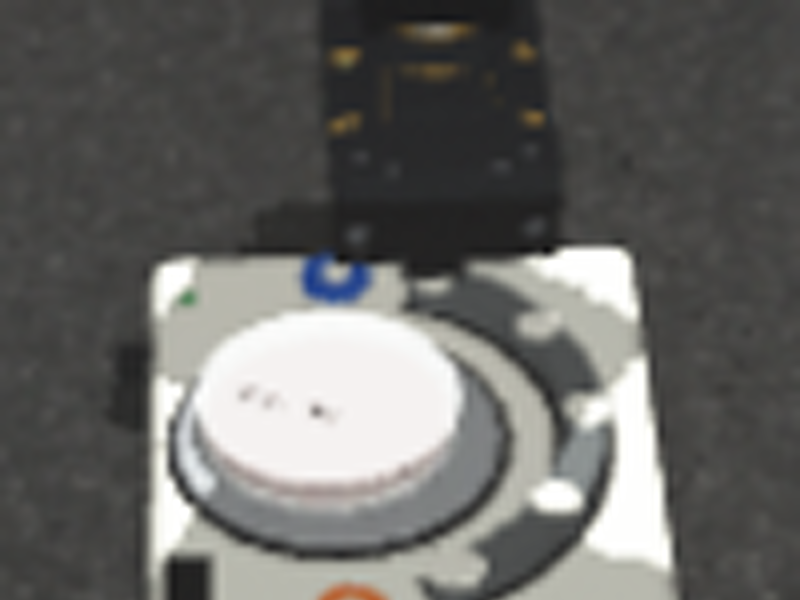

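The fingertips (438,275) hang just above mark_5 (434,285). I'll correct y by 2 mm and lower gently.

Request:
{"fn": "send_rows", "kwargs": {
  "slide": [
    [0,-0.06,0.05],
    [0,0,0.05],
    [0,0,0.05],
    [0,0,0.04],
    [0,0,0.03],
    [0,0,0.02],
    [0,0,0],
    [0,0,0]
  ],
  "yaw": [0,0,0,0,0,0,0,0],
  "fingers": [0,0,0,0,0,0,0,0]
}}

```text
clock: 6.72
tcp_pos: [0.5065, -0.0649, 0.0601]
orientation: [-0.0, -0.079, 0.997, -0.0]
ft_force: [0.5, -1.1, 2.8]
finger_gap: 0.0006
finger_force: 1.2
```

Run:
```python
from h import *
for i in range(3):
    f=bot.grab_frame("side"); s=bot.read_state(); print(np.round(s["tcp_pos"],4),np.round(s["ft_force"],2))
```

```text
[ 0.5065 -0.065   0.0602] [-1.57 -0.4   2.98]
[ 0.5065 -0.065   0.0602] [ 0.26 -0.72  1.99]
[ 0.5065 -0.0649  0.0602] [-0.1  -0.47  1.34]
```

Request:
{"fn": "send_rows", "kwargs": {
  "slide": [
    [0,0,0.01],
    [0,0,0.01],
    [0,0,0],
    [0,0,0]
  ],
  "yaw": [0,0,0,0],
  "fingers": [0,0,0,0]
}}

```text
clock: 7.2
tcp_pos: [0.5065, -0.0649, 0.0595]
orientation: [-0.0, -0.078, 0.997, 0.0]
ft_force: [-0.8, 0.1, 3.8]
finger_gap: 0.0005
finger_force: 1.7
```

Run:
```python
import numpy as np
t=np.radians(np.linspace(-65,65,33)); p=np.c_[np.cos(t),np.sin(t)]*85/30; p-=p[0]; p=p.round(2)
d=np.diff(p,axis=0).round(2)
for k in range(4): print([[*map(float,r),0] for r in d[8*k:8*k+8]])
# expected measured TCP at quarter points
c,s=np.cos(np.radians(8.9)),np.sin(np.radians(8.9))
for k in(0,8,16,24,32):
    wx,wy=-.085*np.cos(t[k]),.085*np.sin(t[k]); print(np.round([.530+c*wx-s*wy,.0165+s*wx+c*wy],4))
from h import bot
for i in range(3): bot.grab_frame("side"); q=bot.read_state(); print(q["tcp_pos"].round(4),q["ft_force"].round(2))
```

```text
[[0.18, 0.09, 0], [0.17, 0.11, 0], [0.17, 0.11, 0], [0.15, 0.13, 0], [0.15, 0.14, 0], [0.13, 0.14, 0], [0.13, 0.16, 0], [0.11, 0.17, 0]]
[[0.1, 0.17, 0], [0.09, 0.18, 0], [0.08, 0.18, 0], [0.06, 0.2, 0], [0.05, 0.19, 0], [0.04, 0.2, 0], [0.02, 0.2, 0], [0.01, 0.2, 0]]
[[-0.01, 0.2, 0], [-0.02, 0.2, 0], [-0.04, 0.2, 0], [-0.05, 0.19, 0], [-0.06, 0.19, 0], [-0.08, 0.19, 0], [-0.09, 0.18, 0], [-0.1, 0.17, 0]]
[[-0.11, 0.17, 0], [-0.13, 0.15, 0], [-0.13, 0.15, 0], [-0.15, 0.14, 0], [-0.15, 0.13, 0], [-0.17, 0.11, 0], [-0.17, 0.1, 0], [-0.18, 0.1, 0]]
[ 0.5064 -0.0652]
[ 0.4662 -0.0397]
[0.446  0.0033]
[0.4521 0.0505]
[0.4826 0.0871]
[ 0.5065 -0.065   0.0595] [-0.97 -0.76  2.95]
[ 0.5065 -0.0649  0.0595] [-0.84 -1.11  3.02]
[ 0.5065 -0.0649  0.0595] [-0.41 -0.66  3.25]
```

Resting on mark_5 at about 3 N, 1.5 mm down. Now the slide begins.

Request:
{"fn": "send_rows", "kwargs": {
  "slide": [
    [0.18,0.09,0],
    [0.17,0.11,0],
    [0.17,0.11,0],
    [0.15,0.13,0],
    [0.15,0.14,0],
    [0.13,0.14,0],
    [0.13,0.16,0],
    [0.11,0.17,0]
  ],
  "yaw": [0,0,0,0,0,0,0,0],
  "fingers": [0,0,0,0,0,0,0,0]
}}

```text
clock: 8.02
tcp_pos: [0.4659, -0.0391, 0.0595]
orientation: [0.0, -0.079, 0.997, -0.0]
ft_force: [3.0, -1.7, 3.5]
finger_gap: 0.0004
finger_force: 1.6
```

Request:
{"fn": "send_rows", "kwargs": {
  "slide": [
    [0.1,0.17,0],
    [0.09,0.18,0],
    [0.08,0.18,0],
    [0.06,0.2,0],
    [0.05,0.19,0],
    [0.04,0.2,0],
    [0.02,0.2,0],
    [0.01,0.2,0]
  ],
  "yaw": [0,0,0,0,0,0,0,0],
  "fingers": [0,0,0,0,0,0,0,0]
}}

```text
clock: 8.68
tcp_pos: [0.4453, 0.0042, 0.0594]
orientation: [-0.0, -0.079, 0.997, 0.0]
ft_force: [1.2, -2.9, 3.5]
finger_gap: 0.0004
finger_force: 1.7
```

Run:
```python
from h import *
f=bot.grab_frame("side"); s=bot.read_state(); print(s["tcp_pos"].round(4),s["ft_force"].round(2))
cv2.imwrite("pics/mid.png",cv2.resize(f["img"][200:290,270:370],(800,720),interpolation=cv2.INTER_CUBIC)[:600,:,::-1])
```

```text
[0.445  0.0051 0.0594] [0.4  0.26 4.36]
```

View pics/mid.png

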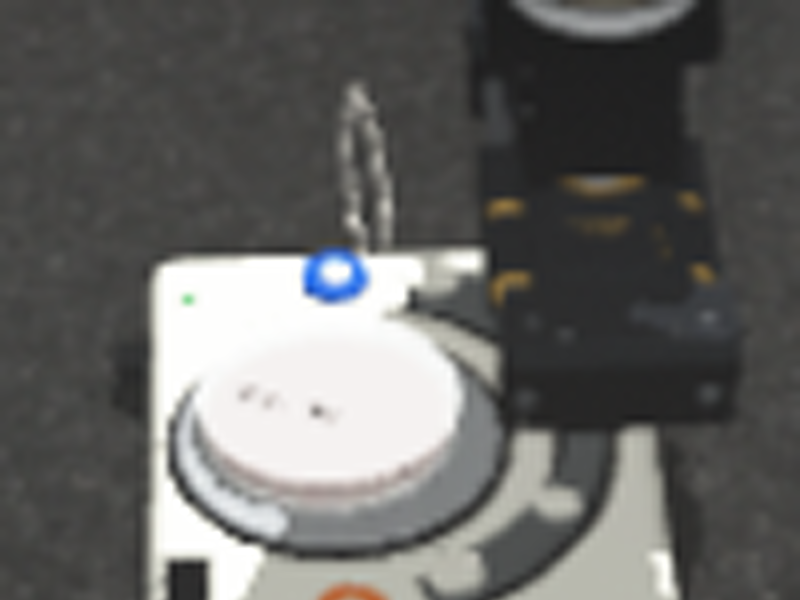

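The gripper is over the front-middle mark with the dish and tweezers undisturbed. The TCP is about 1 mm outward and 1.5 mm ahead, so I'm trimming slightly and continuing.

Request:
{"fn": "send_rows", "kwargs": {
  "slide": [
    [-0.02,0.17,0],
    [-0.03,0.18,0],
    [-0.04,0.2,0],
    [-0.06,0.19,0],
    [-0.07,0.19,0],
    [-0.08,0.19,0],
    [-0.09,0.18,0],
    [-0.1,0.17,0]
  ],
  "yaw": [0,0,0,0,0,0,0,0],
  "fingers": [0,0,0,0,0,0,0,0]
}}

```text
clock: 9.4
tcp_pos: [0.4532, 0.0501, 0.0594]
orientation: [-0.0, -0.079, 0.997, 0.0]
ft_force: [-1.1, -1.1, 4.4]
finger_gap: 0.0004
finger_force: 1.7
```

Request:
{"fn": "send_rows", "kwargs": {
  "slide": [
    [-0.1,0.17,0],
    [-0.12,0.15,0],
    [-0.13,0.15,0],
    [-0.15,0.14,0],
    [-0.15,0.13,0],
    [-0.17,0.11,0],
    [-0.17,0.1,0],
    [-0.16,0.1,0]
  ],
  "yaw": [0,0,0,0,0,0,0,0],
  "fingers": [0,0,0,0,0,0,0,0]
}}

```text
clock: 10.07
tcp_pos: [0.483, 0.0863, 0.0594]
orientation: [-0.0, -0.079, 0.997, 0.0]
ft_force: [-2.3, -1.2, 2.7]
finger_gap: 0.0004
finger_force: 1.7
```

Request:
{"fn": "send_rows", "kwargs": {
  "slide": [
    [0,0,0],
    [0,0,0],
    [0,0,0],
    [0,0,0]
  ],
  "yaw": [0,0,0,0],
  "fingers": [0,0,0,0]
}}

```text
clock: 10.4
tcp_pos: [0.4837, 0.0859, 0.0596]
orientation: [0.001, -0.078, 0.997, -0.0]
ft_force: [1.6, 1.2, 2.5]
finger_gap: 0.0003
finger_force: 1.5
```

Run:
```python
from h import *
for i in range(2): f=bot.grab_frame("side"); s=bot.read_state(); print(s["tcp_pos"].round(4),s["ft_force"].round(2))
cv2.imwrite("pics/end.png",cv2.resize(f["img"][200:300,270:370],(600,600),interpolation=cv2.INTER_CUBIC)[:,:,::-1])
```

```text
[0.4836 0.0859 0.0597] [1.28 1.53 2.88]
[0.4836 0.0858 0.0596] [1.72 1.29 2.76]
```

View pics/end.png

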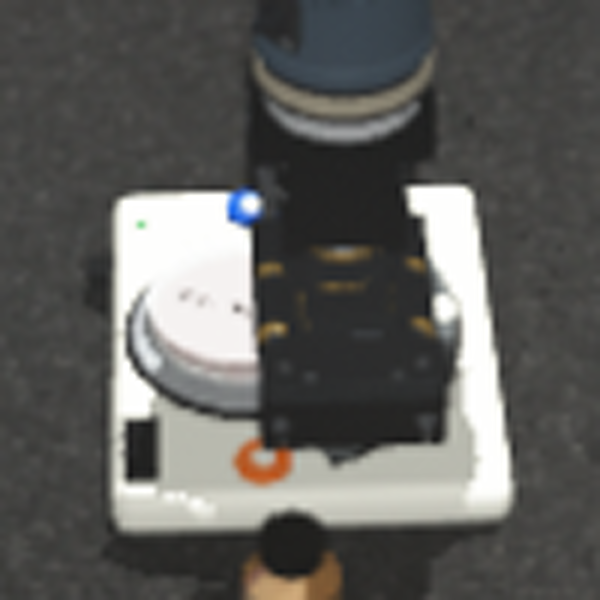

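The fingertips rest within 2 mm of the mark_1 centre beside the orange tab (263,460), at about 2.7 N. The dish and bottle have not moved, so I'm handing in.

```bash
python3 -c "
from bench import bot
print(bot.sign_off())"
```

```text
the job is handed in; nothing more can be done
None
```

I slid the closed fingertips along the strip from mark_5 (blue tab) through every mark to mark_1 (orange tab) at about 3–4 N, roughly 1.5 mm down, and handed in at about 10.5 s with them still resting lightly on mark_1.

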